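# Seam a can of kimchi on the hand-cranked can seamer, by feel

## Robot

A 6-joint arm with a two-finger parallel gripper is mounted at the origin on the work surface. World frame = base frame: x ahead of the robot, y to its left, z up, the work surface at z = 0. Lengths are in mm, angles in rad, forces in N, time in s.
With the tool pointing down it reaches from about 325 to 850 mm from the base axis. Payload 4.4 kg.
Tool frame: the origin (TCP) lies on the centre line of the jaws, within the pads' length; the fingertips stand 25 mm ahead of it and the grasp point (between the pads) lies 6 mm ahead of it (arm.finger_overhang is the distance from the TCP to the fingertips, in mm); z points along the fingers, y is the direction in which the jaws open and shut (so a half turn about z gives the same grasp; the last joint's range is limited). The gripper opens to 94 mm and grips with 3 to 60 N. Pads are 16 mm wide; open, the fingers measure 119 mm over their backs; the gripper's body (75 mm by 177 mm) begins 78 mm behind the grasp point.
Start: joints at [-1.47, 0.207, 1.542, -0, 1.393, -0.15], TCP at [142.69, -557.016, 230.447] pointing down, gripper open.
Joint ranges: [-2.73, 2.73], [-0.86, 2.22], [0.23, 2.46], [-1.11, 4.25], [0.08, 2.63], [-2.82, 2.82]. Speed limits (rad/s): [2.79, 2.79, 3.14, 3.14, 3.14, 3.14].

## Interface

Orientations are given as a rotation vector (axis times angle).
In Python, from station import arm, grab_frame, spot_in, masks_of gives the robot as it stands.
- The arm moves only by the tool servo_tool, never from a script. Its argument "targets" is a list of rows, each a list of 3 entries, a list of its own where there are three numbers: the finger opening in mm, from 0 to 94, then the shift along the tool's x, y, z in units of 60 mm (1.0 is 60 mm), then the turn about the tool's z in units of 10 degrees (1.0 is 10 degrees). In form: [[fingers, [x, y, z], twist], ...]. A call has 1 to 5 rows; each row shifts and turns the commanded pose from where the row before left it, along the tool's axes as they then stand; what a row does not reach is not made up. A row lasts 1/8 s, in which the tool goes at most 62.5 mm and 10.7 degrees, less where a joint would pass 70% of its speed; a pose out of reach is approached as far as the arm can. A call is refused whole if a number of a shift passes 1 or a number of a turn 1, either way. A call with a gripper value outside its range is refused whole. The fingers move at their own pace and stop on an object; the grip force is fixed at half the most. Time passes only in rows, so rows that do not move let the fingers close. It gives the time, the measured TCP pose, the force and the opening at its end, in the units of the state.
- arm.get_state(): the state, without advancing time (a new reading comes with each control period).
- grab_frame(name): name is "scene" or "top"; returns a dict with "pixels" (400x640x3 uint8, red, green, blue), "vfov" (degrees; the focal length in pixels is half the picture's height over the tangent of half this angle, whatever the lens; pixels are square), "cx", "cy" (the principal point, pixels), "world_from_camera" (4x4, takes a point from camera to world coordinates). Camera axes: x right, y down, z forward; pixel columns grow to the right and rows downward; lengths in mm; the calibration is good to about 2 mm. A picture is of the moment at which its call begins. There is no depth.
- arm.job_done(): hands the job in, once; it reports no verdict.
Trained networks look in the newest picture that a camera, given by its name, has taken for a name from the list of things; names that differ only in an ending like _2 or _b are one class to them, and where a whole thing is asked for, a point or a joint stands for the part that bears it (a point fixed in the world has none). Each returns a list of dicts, best first, with "conf" (0 to 1); they miss things now and then, are a little off and sometimes report something else, mostly with a low value. They report only what shows in the picture. A call takes as long as a camera call.
- spot_in(camera, label): "point" ([column, row] in pixels, amid what is visible of it).
- masks_of(camera, label): "region" (400x640 bool, what is visible of it) and "point" ([column, row] in pixels, amid what is visible of it).
The state is a dict: "t": time; "joint_positions": joint angles; "qd": joint speeds; "joint_efforts": joint torques, N m; "position": TCP position; "eef_rot": TCP orientation; "ft_force": force on the tool from outside, world axes, zero at the start; "wrist_torque": the same for the moment, N m; "grip_width": finger opening in mm.
Only numpy, scipy, OpenCV 4.12 (cv2) and the standard library are available. Lean on these libraries where they do the work, as an engineer would, in place of code of your own. Each camera call takes 0.05 s, during which the arm holds its last target.

## Task

The kimchi can is clamped in the seamer with its end on: swing the roll lever in to its stop, then take the red knob and crank clockwise (seen from above) at a steady, unhurried pace, well under half a turn a second, not letting the crank lurch ahead or run back at the heavy spot where the roll crosses the can's side seam. The roll feeds in as you crank, so each turn the heavy spot is heavier: when getting over it has taken a push of about 14 N or more at the knob (one or two turns; 25 N would crush the seam), stop within half a turn past it, clear of the heavy spot. Then swing the roll lever back out to its stop and let go, leaving the cans, the stack of ends and the cup standing where they are.

Things in the scene. Friction and masses are not known exactly. Their poses are not given: they have to be found in the camera images.
- seamer: Grey cast can seamer, bolted down, 205 x 160 mm in plan, 240 mm to the top of the crank knob. Origin on the table under the crank axis; z up, +x from the crank axis to the column (the back), +y to the side where the roll and its lever are. Its head casting reaches 151 mm, the crank bearing 164 mm above the table.
- crank_axis (a point): Point on the fixed vertical crank axis, 215 mm above the table (the height of the middle of the knob). Away from the heavy spot the crank needs only 1 to 3 N at the knob.
- crank (a joint): Angle of the crank (rad), growing clockwise seen from above, without end. At 0 (and every 2 pi) the crank arm points along the seamer's +y, over the roll, and the can's side seam is under the roll: the heavy spot. It starts between -1.8 and -0.6. The push needed rises from -0.3 rad before the heavy spot, is greatest at -0.2 to -0.1, and from 0 to +0.3 turns into a pull that throws the crank ahead.
- knob: Red upright knob of the crank, a plain cylinder 28 mm across and 56 mm tall, spinning freely on its pin, so the hand need not turn with it. Origin at the centre of its underside, 184 mm above the table; its axis is 95 mm from the crank axis. The black crank arm under it lies at 168 to 178 mm. A firm grip (60 N) does not slip at the heavy spot.
- roll: Brass seaming roll, 30 mm across, sprung, under the head casting on the short arm of the roll lever. Origin on its axis, 102 mm above the table. Each turn of the crank feeds it 3.7 mm further in and adds about 9 N to the push at the heavy spot; how heavy that is the first time (5 to 20 N at the knob) differs from can to can and can only be felt.
- lever (a joint): Angle of the roll lever (rad), growing anticlockwise seen from above: 0 at its outer stop (roll away from the can), 1.07 at its inner stop (roll locked on the can's rim). It starts between 0 and 0.25. It is stiff (about 6 N at the grip), stiffer as the roll meets the rim (up to 14 N), and stays where it is left.
- lever_grip (a point): Middle of the black upright grip at the end of the roll lever, a cylinder 22 mm across from 126 to 171 mm above the table; this point is at 152 mm. It lies 110 mm from the lever pin. The steel bar that carries it runs in at 128 mm above the table.
- lever_pin (a point): Top of the vertical pin the roll lever turns on, 85 mm (give or take 4, as the feed slide under it creeps in with the cranking) from the crank axis on the seamer's +y side, 152 mm above the table.
- can_a: Sealed kimchi can, red with a paper band, 74 mm across, 58 mm tall, standing loose beside the seamer; origin at the centre of its underside. A bystander.
- can_b: Another such can. A bystander.
- ends: Loose stack of steel can ends, 75 mm across, 24 mm tall; origin at the centre of its underside. A bystander.
- cup: Green drinking cup, 76 mm across, 85 mm tall, 30 g; origin at the centre of its underside. A bystander.

How it is judged (in metres and radians):
On the way, in this order (a step that is already met when the one before it is completed fails the run):
1. the roll lever is swung in to its stop, before the side seam has come to the roll (value of joint lever above 0.97 rad and value of joint crank below -0.25 rad), for 0.1 s.
2. with the lever in, the crank is turned over the heavy spot until the roll presses the side seam tight (over 78 N on the roll, about 12 N at the knob) (value of joint lever above 0.9 rad and value of joint crank above -0.4 rad and contact force between roll and anything else above 78 N).
3. the crank is taken on past that heavy spot with the lever still in (value of joint lever above 0.9 rad and (value of joint crank between 0.25 and 2.8 rad or value of joint crank between 6.53 and 9.08 rad or value of joint crank between 12.82 and 15.36 rad)), for 0.05 s.
At the end, for the whole second after the job is handed in: The roll lever is back at its outer stop (under 0.12 rad), the crank is at rest between 0.25 and 2.8 rad past a heavy spot, and the two cans, the stack of ends and the cup stand upright within 20 mm of where they were (value of joint lever below 0.12 rad and (value of joint crank between 0.25 and 2.8 rad or value of joint crank between 6.53 and 9.08 rad or value of joint crank between 12.82 and 15.36 rad) and velocity of joint crank between -0.2 and 0.2 rad/s and distance of each of can_a, can_b, ends, cup from where it was at the start of the episode below 0.02 m and angle between each of can_a, can_b, ends, cup's own z axis and vertical below 0.15 rad); the robot touches nothing.
It fails at once if the roll crushes the seam (over 142 N on the roll, about 25 N at the knob) (contact force between roll and anything else above 142 N).
It fails at once if the crank lurches ahead or is spun (over 3 rad/s) (velocity of joint crank above 3 rad/s).
It fails at once if the crank runs back off the heavy spot with the roll on the can (faster than 1 rad/s) (velocity of joint crank below -1 rad/s and value of joint lever above 0.9 rad and (value of joint crank between -0.45 and 0.2 rad or value of joint crank between 5.833 and 6.483 rad or value of joint crank between 12.116 and 12.766 rad)).
It fails at once if a can, the stack of ends or the cup is knocked over or pushed away (distance of any of can_a, can_b, ends, cup from where it was at the start of the episode above 0.02 m or angle between any of can_a, can_b, ends, cup's own z axis and vertical above 0.3 rad).
It also fails if it takes over 72 s, if anything falls off the work surface, if the arm or the gripper's body presses on something with over 40 N, if the wrist force passes 120 N, or if a joint passes its speed limit or range.

## Working session

There is one attempt and no reset: what is moved stays moved. The work goes in short steps, Python scripts to look and compute and a tool call to move; the robot and the scene stay as the last step left them, time stands still between calls to the robot, and variables do not carry over. Pictures are saved under pics/ and viewed, and the job is handed in when it is done.

Besides the shell and the picture viewer there is one more tool, called as a command line: name --argument value ..., lists and objects as JSON in quotes. servo_tool: Moves the arm, as the interface text tells. Its arguments: {"type":"object","properties":{"targets":{"type":"array"}},"required":["targets"]}

```bash
mkdir -p pics; ls; cat > h.py <<'E'
import numpy as np, cv2
from station import arm, grab_frame, spot_in, masks_of
def save(f,n): cv2.imwrite('pics/'+n,f['pixels'][:,:,::-1])
def ray(f,p):
    F=200/np.tan(np.radians(f['vfov'])/2); T=np.array(f['world_from_camera'])
    d=T[:3,:3]@np.array([(p[0]-f['cx'])/F,(p[1]-f['cy'])/F,1]); return T[:3,3],d
def atz(f,p,z):
    o,d=ray(f,p); return o+d*(z-o[2])/d[2]
def proj(f,P):
    F=200/np.tan(np.radians(f['vfov'])/2); T=np.array(f['world_from_camera'])
    c=T[:3,:3].T@(np.array(P)-T[:3,3]); return [f['cx']+F*c[0]/c[2],f['cy']+F*c[1]/c[2]]
E
python3 - <<'E'
from h import *
for c in ['top','scene']:
    f=grab_frame(c); save(f,c+'0.png'); print(c,f['vfov'],f['cx'],f['cy'],np.round(f['world_from_camera'],3).tolist())
    for l,z in [('seamer',100),('knob',212),('roll',102),('lever_grip',152),('can_a',29),('ends',12),('cup',42),('crank',173),('lever',128)]:
        for r in spot_in(c,l)[:2]: print(l,np.round(r['point']),round(r['conf'],2),np.round(atz(f,r['point'],z)))
print(arm.get_state())
E
```

```text
pics
top 52.86965632353396 322.58309168911217 200.533845817653 [[-0.02, -0.981, 0.192, 347.723], [-1.0, 0.023, 0.014, -54.609], [-0.019, -0.191, -0.981, 963.064], [0.0, 0.0, 0.0, 1.0]]
seamer [320. 181.] 0.65 [559. -37. 100.]
seamer [420. 235.] 0.52 [ 436. -248.  100.]
knob [301. 213.] 0.58 [472.  -2. 212.]
roll [299. 196.] 0.66 [526.   9. 102.]
lever_grip [270. 171.] 0.91 [572.  66. 152.]
can_a [442. 186.] 0.88 [ 558. -325.   29.]
can_a [419. 235.] 0.81 [ 443. -263.   29.]
ends [349. 258.] 0.97 [396. -99.  12.]
ends [420. 234.] 0.46 [ 449. -270.   12.]
cup [398. 184.] 0.79 [ 563. -219.   42.]
cup [320. 180.] 0.36 [577. -35.  42.]
crank [312. 199.] 0.73 [506. -22. 173.]
crank [418. 235.] 0.17 [ 429. -228.  173.]
lever [269. 174.] 0.93 [572.  72. 128.]
scene 57.17065535212783 322.3136116506144 201.2798852665837 [[0.871, 0.353, -0.343, 773.063], [0.492, -0.652, 0.577, -469.46], [-0.02, -0.671, -0.741, 684.938], [0.0, 0.0, 0.0, 1.0]]
seamer [350. 231.] 0.97 [591. -58. 100.]
knob [308. 151.] 0.93 [464.   3. 212.]
roll [382. 164.] 0.55 [570. 154. 102.]
lever_grip [384. 165.] 0.81 [591. 10
[... 433 characters left out ...]
] 0.56 [603. -85. 128.]
{'t': 1.0, 'joint_positions': array([-1.47051475e+00,  2.06564221e-01,  1.54149491e+00, -6.76902249e-06,
        1.39348957e+00, -1.50526650e-01]), 'qd': array([-0.00095171,  0.00043076,  0.0011594 ,  0.00023274, -0.00315257,
       -0.00024936]), 'joint_efforts': array([-3.72430932e-04, -3.70893252e+01, -2.81767881e+01,  6.96377945e-02,
        2.74994056e-02, -3.37009669e-05]), 'position': array([ 142.6805799 , -557.0259917 ,  230.46942942]), 'eef_rot': array([ 3.11687871e+00,  3.92933230e-01, -1.21967385e-05]), 'ft_force': array([ 0.09872719, -1.20730433,  0.5153026 ]), 'wrist_torque': array([-0.04740619, -0.04837368,  0.00209111]), 'grip_width': 94.28731250156858}
```

```bash
python3 - <<'E'
import cv2
a=cv2.imread('pics/top0.png')[120:300,220:480]; cv2.imwrite('pics/t1.png',cv2.resize(a,None,fx=3,fy=3,interpolation=2))
a=cv2.imread('pics/scene0.png')[100:380,200:480]; cv2.imwrite('pics/s1.png',cv2.resize(a,None,fx=2.1,fy=2.1,interpolation=2))
E
```

```text
(no output)
```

View pics/t1.png

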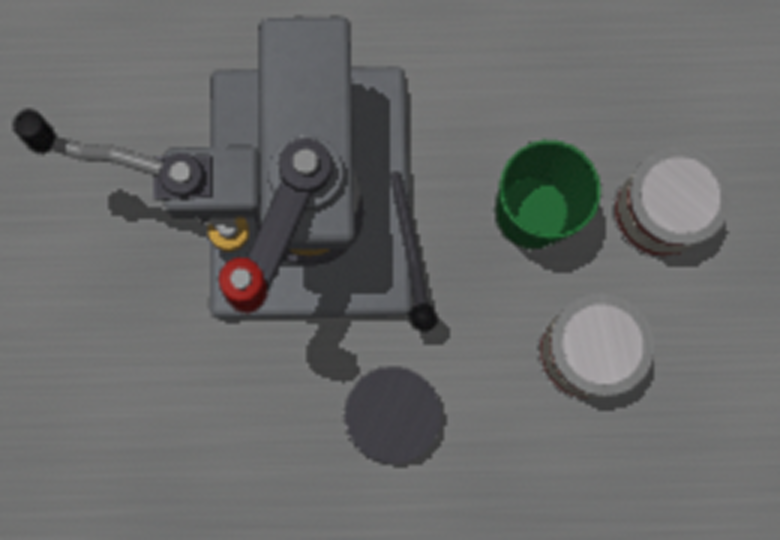

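View pics/s1.png

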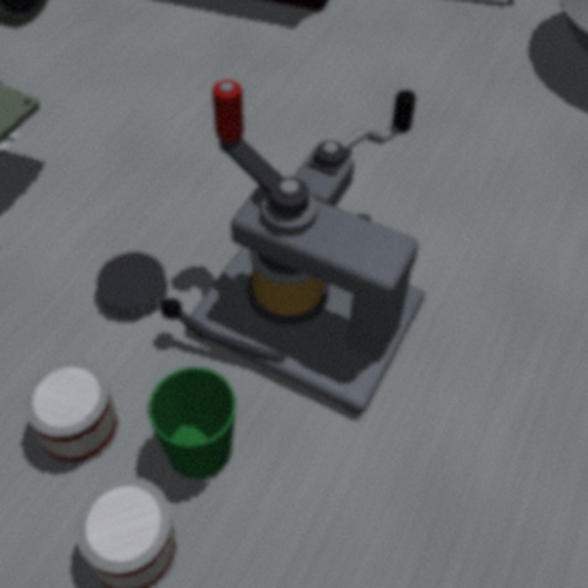

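```bash
python3 - <<'E'
from h import *
f=grab_frame('top'); g=grab_frame('scene')
def tri(p,q):
    o1,d1=ray(f,p);o2,d2=ray(g,q)
    A=np.stack([d1,-d2],1); s=np.linalg.lstsq(A,o2-o1,rcond=None)[0]
    a=o1+s[0]*d1;b=o2+s[1]*d2; return np.round((a+b)/2,1),round(np.linalg.norm(a-b),1)
t=lambda x,y:(x/3+220-.33,y/3+120-.33)
s=lambda x,y:(x/2.1+200-.25,y/2.1+100-.25)
for n,p,q in [('hub',t(305,160),s(290,187)),('knobtop',t(240,278),s(228,86)),('pin',t(180,172),s(330,150)),('griptop',t(33,124),s(404,95)),
 ('gripbot',t(42,142),s(401,127))]: print(n,tri(p,q))
print(atz(f,t(305,160),182),atz(f,t(240,278),240),atz(f,t(180,172),152),atz(f,t(33,122),171))
# base corners at z~?, for orientation
for p in [(213,316),(408,316)]: print(atz(f,t(*p),15))
for p in [(260,240),(350,242),(350,20),(260,20)]: print('head',atz(f,t(*p),151))
# red mask
for c,ff in(('top',f),('scene',g)):
    m=masks_of(c,'knob')
    for r in m[:1]:
        ys,xs=np.nonzero(r['region']); print(c,r['conf'],xs.min(),xs.max(),ys.min(),ys.max(),xs.mean(),ys.mean())
E
```

```text
hub (array([554.3, -42. , 189.6]), np.float64(0.5))
knobtop (array([467.8,  -1.7, 242.6]), np.float64(0.7))
pin (array([554.3,  43.7, 164.2]), np.float64(1.5))
griptop (array([588.9, 143.7, 174.1]), np.float64(0.6))
gripbot (array([589.6, 148.7, 126.7]), np.float64(0.4))
[556.53485327 -41.69671877 182.        ] [467.98604178  -1.71843998 240.        ] [558.12685587  45.72793838 152.        ] [591.01564988 144.29585633 171.        ]
[475.40311421  36.43140123  15.        ]
[ 471.93050652 -117.81550073   15.        ]
head [508.89836418  -9.19250758 151.        ]
head [506.03746964 -70.89172887 151.        ]
head [666.75027238 -75.16312646 151.        ]
head [668.50352357 -11.15600501 151.        ]
top 0.74 293 308 206 223 300.698347107438 214.4793388429752
scene 0.96 302 315 139 167 308.68333333333334 152.63333333333333
```

servo_tool --targets '[[60,[0,0,-1],-1],[60,[0,0,-0.2],-1],[60,[0,0,0],-1],[60,[0,0,0],-1],[60,[0,0,0],-1]]'

```text
t: 1.82
position: [142.7, -557.0, 302.5]
eef_rot: [2.654, 1.681, -0.0]
ft_force: [-0.6, 0.2, -0.2]
grip_width: 60.0
```

servo_tool --targets '[[60,[0,0,0],-1],[60,[0,0,0],-1],[60,[0,0,0],-0.56],[60,[0,0,0],0],[60,[0,0,0],0]]'

```text
t: 2.45
position: [142.7, -557.0, 302.4]
eef_rot: [-2.224, -2.219, -0.0]
ft_force: [0.2, -0.7, -0.1]
grip_width: 60.1
```

servo_tool --targets '[[50,[0.85,0.54,0],0],[50,[0.85,0.54,0],0],[50,[0.85,0.54,0],0],[50,[0.85,0.54,0],0],[50,[0.85,0.54,0],0]]'

```text
t: 3.08
position: [305.6, -300.5, 302.7]
eef_rot: [2.223, 2.218, 0.0]
ft_force: [1.1, -0.2, 0.2]
grip_width: 49.9
```

servo_tool --targets '[[50,[0.85,0.54,0],0],[50,[0.85,0.54,0],0],[50,[0.85,0.54,0],0],[50,[0.85,0.54,0],0],[50,[0.85,0.54,0],0]]'

```text
t: 3.7
position: [467.8, -45.3, 302.9]
eef_rot: [2.222, 2.219, 0.001]
ft_force: [1.4, -0.3, 0.9]
grip_width: 50.2
```

servo_tool --targets '[[50,[0.85,0.54,0],0],[50,[0.85,0.54,0],0],[50,[0.85,0.54,0],0],[50,[0,0,0],0],[50,[0,0,0],0]]'

```text
t: 4.32
position: [563.9, 105.5, 302.1]
eef_rot: [-2.222, -2.221, 0.002]
ft_force: [-0.1, -0.2, 1.1]
grip_width: 49.7
```

servo_tool --targets '[[50,[0.67,0.43,0],0],[50,[0,0,0.8],0],[50,[0,0,0.6],0],[50,[0,0,0],0]]'

```text
t: 4.82
position: [587.2, 143.9, 215.2]
eef_rot: [-2.222, -2.215, 0.01]
ft_force: [0.4, -0.1, 0.3]
grip_width: 49.8
```

```bash
python3 - <<'E'
from h import *
o=[]
for c in ['top','scene']:
    f=grab_frame(c); p=np.array(proj(f,[589.5,145.5,152])).astype(int); print(c,p)
    a=f['pixels'][max(0,p[1]-60):p[1]+60,p[0]-60:p[0]+60,::-1]; a=cv2.resize(a,(390,390),interpolation=2); o.append(a)
cv2.imwrite('pics/l1.png',np.hstack(o)); print(arm.get_state()['position'])
E
```

```text
top [232 163]
scene [391 152]
[590.40288819 144.69163818 219.87483057]
```

View pics/l1.png

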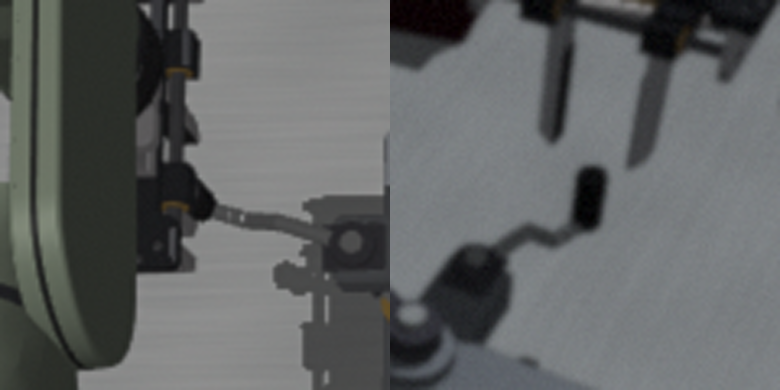

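The fingers hang centred above the black grip (scene crop about (590,195), between the two fingers). Going down and closing.

servo_tool --targets '[[50,[0,0,0.5],0],[50,[0,0,0.46],0],[50,[0,0,0],0],[15,[0,0,0],0],[15,[0,0,0],0]]'

```text
t: 5.55
position: [591.6, 146.0, 163.4]
eef_rot: [2.22, 2.219, 0.005]
ft_force: [-0.7, 1.3, -0.1]
grip_width: 33.2
```

servo_tool --targets '[[15,[0,0,0],0],[15,[0,0,0],0]]'

```text
t: 5.8
position: [589.7, 146.0, 162.2]
eef_rot: [-2.222, -2.221, 0.001]
ft_force: [-3.4, -0.7, 5.3]
grip_width: 21.8
```

servo_tool --targets '[[15,[0.05,-0.175,0],0],[15,[0.03,-0.18,0],0],[15,[0.012,-0.182,0],0],[15,[-0.007,-0.182,0],0],[15,[-0.025,-0.18,0],0]]'

```text
t: 6.42
position: [541.3, 155.8, 162.3]
eef_rot: [2.22, 2.221, 0.031]
ft_force: [16.3, 17.7, -10.9]
grip_width: 21.6
```

servo_tool --targets '[[15,[-0.043,-0.177,0],0],[15,[-0.06,-0.17,0],0],[15,[-0.077,-0.165,0],0]]'

```text
t: 6.8
position: [508.8, 144.2, 162.3]
eef_rot: [-2.221, -2.221, -0.024]
ft_force: [7.0, 12.8, -2.7]
grip_width: 21.4
```

```bash
python3 -c "
import numpy as np
P=np.array([[589.7,146],[541.3,155.8],[508.8,144.2]])
A=np.c_[2*P,np.ones(3)];s=np.linalg.solve(A,(P**2).sum(1));c=s[:2];print(c,np.sqrt(s[2]+c@c))
for c in ([556,45],[553,45]):print([(np.hypot(*(p-c)),np.arctan2(*(p-c))) for p in P])"
```

```text
[550.74258813  78.01645567] 78.35459297034308
[(np.float64(106.47389351385627), np.float64(0.3220475546849102)), (np.float64(111.77088171791436), np.float64(-0.13190118356490366)), (np.float64(109.8566338461178), np.float64(-0.4441061228731322))]
[(np.float64(107.46110924422845), np.float64(0.34853249190135754)), (np.float64(111.41602218711635), np.float64(-0.10520579336462595)), (np.float64(108.60147328650747), np.float64(-0.41915925825222466))]
```

servo_tool --targets '[[15,[-0.06,-0.15,0],0],[15,[-0.09,-0.14,0],0]]'

```text
t: 7.05
position: [489.7, 133.2, 162.4]
eef_rot: [-2.22, -2.222, -0.014]
ft_force: [2.4, 6.4, 2.8]
grip_width: 21.7
```

servo_tool --targets '[[15,[-0.1,-0.13,0],0],[15,[-0.05,-0.06,0],0],[15,[0,0,0],0]]'

```text
t: 7.42
position: [486.7, 129.8, 162.9]
eef_rot: [2.22, 2.216, 0.053]
ft_force: [28.5, 26.9, -20.2]
grip_width: 21.7
```

servo_tool --targets '[[15,[-0.1,-0.12,0],0],[15,[0,0,0],0]]'

```text
t: 7.68
position: [486.2, 123.9, 164.5]
eef_rot: [2.213, 2.207, 0.071]
ft_force: [43.5, 27.9, -28.7]
grip_width: 22.2
```

servo_tool --targets '[[15,[0.1,0.13,0],0],[15,[0,0,0],0],[50,[0,0,0],0],[50,[0,0,0],0],[50,[0,0,0],0]]'

```text
t: 8.3
position: [476.6, 120.8, 160.7]
eef_rot: [-2.221, -2.221, 0.002]
ft_force: [-0.4, -0.4, 0.5]
grip_width: 47.6
```

servo_tool --targets '[[60,[0,0,-1],0],[60,[0,0,-1],0],[60,[0,0,-0.3],0],[60,[0.4,0.5,0],0],[60,[0,0,0],0]]'

```text
t: 8.93
position: [507.0, 145.3, 297.2]
eef_rot: [-2.219, -2.221, 0.004]
ft_force: [0.5, 0.0, -0.7]
grip_width: 60.3
```

```bash
python3 - <<'E'
from h import *
o=[]
for c in ['top','scene']:
    f=grab_frame(c); save(f,c+'2.png')
    a=f['pixels'][100:300,200:400] if c=='top' else f['pixels'][80:280,250:450]
    a=a[:,:,::-1]; a=cv2.resize(a,(400,400),interpolation=2); o.append(a)
cv2.imwrite('pics/l2.png',np.hstack(o)); print(arm.get_state()['position'])
E
```

```text
[505.85075247 144.49037063 296.95135696]
```

View pics/l2.png

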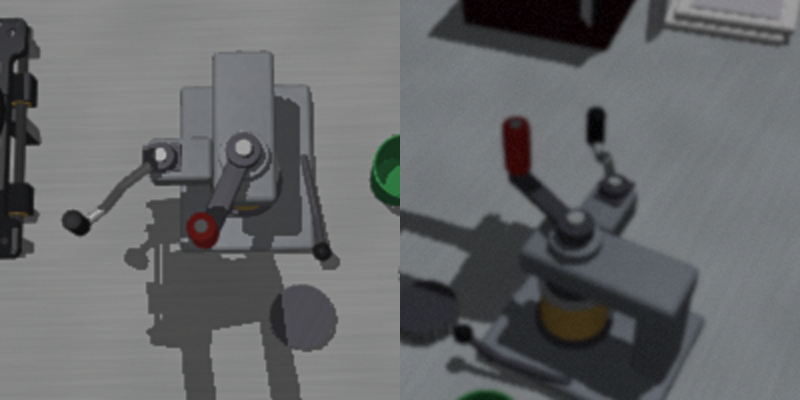

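```bash
python3 - <<'E'
from h import *
f=grab_frame('top'); g=grab_frame('scene')
def tri(p,q):
    o1,d1=ray(f,p);o2,d2=ray(g,q)
    A=np.stack([d1,-d2],1); s=np.linalg.lstsq(A,o2-o1,rcond=None)[0]
    a=o1+s[0]*d1;b=o2+s[1]*d2; return np.round((a+b)/2,1),round(np.linalg.norm(a-b),1)
t=lambda x,y:(x/2+200-.25,y/2+100-.25)
s=lambda x,y:(x/2+250-.25,y/2+80-.25)
k=tri(t(201,226),s(116,122))[0]; l=tri(t(74,220),s(196,112))[0]; print(k,l,atz(f,t(74,220),171))
d=k-[554.5,-42,0]; print('crank',-np.arctan2(-d[0],d[1])-.025)
for pin in([554.5,43.7],[556.5,43.5]):
    a0=np.arctan2(588.9-pin[0],143.7-pin[1]); a1=np.arctan2(l[0]-pin[0],l[1]-pin[1]);print(a0,a1,a0-a1)
E
```

```text
[467.1  -2.7 242.8] [488.  129.8 171.7] [487.63734054 129.59251571 171.        ]
crank -1.1732278838344827
0.3313196403042526 -0.6576571772761357 0.9889768175803884
0.3127417891062251 -0.6709138879099071 0.9836556770161322
```

servo_tool --targets '[[60,[-0.81,-0.213,0],0],[60,[-0.81,-0.213,0],0],[60,[-0.82,-0.213,0],0],[60,[0,0,0],0],[60,[0,0,0.4],0]]'

```text
t: 9.75
position: [469.8, -1.9, 276.5]
eef_rot: [2.221, 2.216, 0.005]
ft_force: [0.3, 0.9, -0.3]
grip_width: 60.1
```

servo_tool --targets '[[60,[0,0,0.5],0],[60,[0,0,0.38],0],[60,[0,0,0],0]]'

```text
t: 10.12
position: [466.9, -0.4, 219.9]
eef_rot: [-2.218, -2.219, 0.004]
ft_force: [0.0, 0.2, -0.3]
grip_width: 59.8
```

servo_tool --targets '[[22,[0,0,0],0],[22,[0,0,0],0],[22,[0,0,0],0],[22,[0,0,0],0]]'

```text
t: 10.62
position: [467.1, -1.3, 222.8]
eef_rot: [-2.22, -2.219, 0.004]
ft_force: [-6.7, 2.4, 5.7]
grip_width: 28.0
```

```bash
python3 - <<'E'
from h import *
f=grab_frame('scene'); a=f['pixels'][80:280,220:420][:,:,::-1]
cv2.imwrite('pics/k1.png',cv2.resize(a,(600,600),interpolation=2)); s=arm.get_state();print(s['position'],s['ft_force'],s['grip_width'],s['joint_positions'])
E
```

```text
[467.14017885  -1.24749201 222.75426764] [-5.8847157   0.78658946  6.57904416] 27.387367950919202 [-1.88202647e-01 -1.71542081e-02  1.80193493e+00 -8.56274749e-05
  1.36089340e+00 -1.87718205e-01]
```

View pics/k1.png

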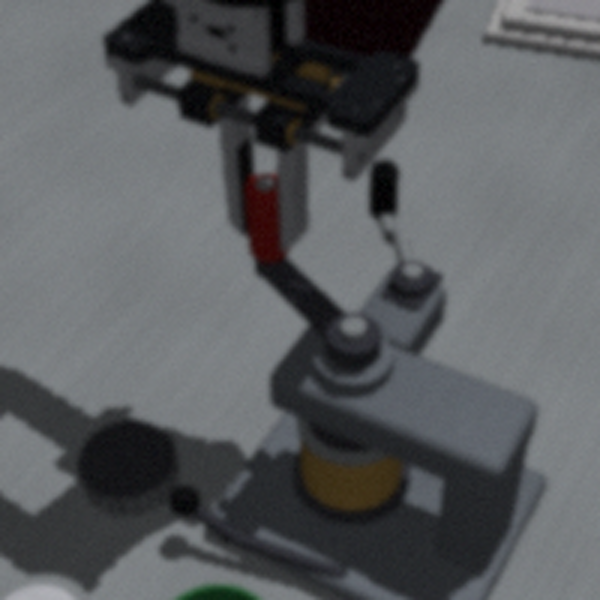

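```bash
cat > tab.py <<'E'
import numpy as np,sys
c0,st,n=map(float,sys.argv[1:4]); R=95.5
P=lambda c:R*np.array([np.sin(c+.025),np.cos(c+.025)])/60
rows=[]
for i in range(int(n)):
    d=P(c0+(i+1)*st)-P(c0+i*st); rows.append(f"[22, [{d[1]:.3f}, {d[0]:.3f}, 0], 0]")
    if i%5==4 or i==n-1: print(f"{c0+(i+1)*st:.2f}", "["+", ".join(rows)+"]"); rows=[]
E
python3 tab.py -1.16 0.08 10; python3 tab.py -0.36 0.05 20
```

```text
-0.76 [[22, [0.113, 0.058, 0], 0], [22, [0.108, 0.067, 0], 0], [22, [0.102, 0.076, 0], 0], [22, [0.096, 0.084, 0], 0], [22, [0.089, 0.091, 0], 0]]
-0.36 [[22, [0.082, 0.098, 0], 0], [22, [0.073, 0.104, 0], 0], [22, [0.065, 0.110, 0], 0], [22, [0.056, 0.114, 0], 0], [22, [0.047, 0.118, 0], 0]]
-0.11 [[22, [0.024, 0.076, 0], 0], [22, [0.020, 0.077, 0], 0], [22, [0.017, 0.078, 0], 0], [22, [0.013, 0.079, 0], 0], [22, [0.009, 0.079, 0], 0]]
0.14 [[22, [0.005, 0.079, 0], 0], [22, [0.001, 0.080, 0], 0], [22, [-0.003, 0.080, 0], 0], [22, [-0.007, 0.079, 0], 0], [22, [-0.011, 0.079, 0], 0]]
0.39 [[22, [-0.015, 0.078, 0], 0], [22, [-0.019, 0.077, 0], 0], [22, [-0.023, 0.076, 0], 0], [22, [-0.027, 0.075, 0], 0], [22, [-0.030, 0.074, 0], 0]]
0.64 [[22, [-0.034, 0.072, 0], 0], [22, [-0.037, 0.070, 0], 0], [22, [-0.041, 0.068, 0], 0], [22, [-0.044, 0.066, 0], 0], [22, [-0.048, 0.064, 0], 0]]
```

servo_tool --targets '[[22,[0.113,0.058,0],0],[22,[0.108,0.067,0],0],[22,[0.102,0.076,0],0],[22,[0.096,0.084,0],0],[22,[0.089,0.091,0],0]]'

```text
t: 11.3
position: [490.1, 29.4, 222.8]
eef_rot: [-2.22, -2.219, 0.003]
ft_force: [-4.2, 0.4, 5.4]
grip_width: 27.6
```

servo_tool --targets '[[22,[0.082,0.098,0],0],[22,[0.073,0.104,0],0],[22,[0.065,0.11,0],0],[22,[0.056,0.114,0],0]]'

```text
t: 11.8
position: [516.5, 46.0, 222.8]
eef_rot: [-2.221, -2.22, 0.001]
ft_force: [-5.0, 1.1, 5.1]
grip_width: 27.3
```

servo_tool --targets '[[22,[0.047,0.118,0],0],[22,[0.024,0.076,0],0]]'

```text
t: 12.05
position: [528.7, 50.1, 222.8]
eef_rot: [-2.221, -2.221, -0.0]
ft_force: [-5.0, 0.6, 6.0]
grip_width: 27.7
```

servo_tool --targets '[[22,[0.02,0.077,0],0]]'

```text
t: 12.18
position: [531.4, 50.8, 222.8]
eef_rot: [-2.219, -2.219, 0.007]
ft_force: [-12.1, -1.0, 11.9]
grip_width: 27.5
```

servo_tool --targets '[[22,[0.017,0.078,0],0]]'

```text
t: 12.3
position: [534.1, 51.4, 222.7]
eef_rot: [-2.217, -2.217, 0.013]
ft_force: [-17.4, -2.0, 14.4]
grip_width: 27.5
```

servo_tool --targets '[[22,[0.013,0.079,0],0]]'

```text
t: 12.42
position: [537.2, 52.0, 222.7]
eef_rot: [-2.216, -2.215, 0.018]
ft_force: [-20.8, -2.6, 17.7]
grip_width: 27.6
```

servo_tool --targets '[[22,[0.009,0.079,0],0]]'

```text
t: 12.55
position: [541.4, 52.6, 222.7]
eef_rot: [-2.215, -2.214, 0.019]
ft_force: [-20.1, -1.8, 16.6]
grip_width: 27.8
```

servo_tool --targets '[[22,[0.005,0.079,0],0]]'

```text
t: 12.68
position: [547.7, 53.1, 222.8]
eef_rot: [-2.217, -2.216, 0.013]
ft_force: [-13.6, -0.9, 11.8]
grip_width: 27.8
```

servo_tool --targets '[[22,[0.001,0.08,0],0]]'

```text
t: 12.8
position: [555.6, 53.2, 222.9]
eef_rot: [-2.221, -2.22, 0.004]
ft_force: [-3.1, -0.3, 5.3]
grip_width: 27.6
```

servo_tool --targets '[[22,[-0.003,0.08,0],0]]'

```text
t: 12.92
position: [563.8, 52.6, 222.9]
eef_rot: [2.219, 2.217, 0.005]
ft_force: [7.0, -2.2, -0.2]
grip_width: 27.3
```

servo_tool --targets '[[22,[-0.007,0.079,0],0]]'

```text
t: 13.05
position: [570.6, 51.6, 222.9]
eef_rot: [2.217, 2.214, 0.009]
ft_force: [10.0, -3.5, -3.4]
grip_width: 27.6
```

servo_tool --targets '[[22,[-0.011,0.079,0],0],[22,[-0.015,0.078,0],0]]'

```text
t: 13.3
position: [578.5, 49.9, 222.9]
eef_rot: [2.219, 2.216, 0.003]
ft_force: [1.9, -2.8, 3.6]
grip_width: 27.4
```

servo_tool --targets '[[22,[-0.019,0.077,0],0],[22,[-0.023,0.076,0],0],[22,[-0.027,0.075,0],0],[22,[-0.03,0.074,0],0]]'

```text
t: 13.8
position: [593.0, 44.6, 222.8]
eef_rot: [-2.221, -2.22, 0.005]
ft_force: [-5.7, -2.4, 8.1]
grip_width: 27.7
```

```bash
python3 tab.py 0.39 0.08 10
```

```text
0.79 [[22, [-0.056, 0.114, 0], 0], [22, [-0.065, 0.110, 0], 0], [22, [-0.073, 0.104, 0], 0], [22, [-0.082, 0.098, 0], 0], [22, [-0.089, 0.091, 0], 0]]
1.19 [[22, [-0.096, 0.084, 0], 0], [22, [-0.102, 0.076, 0], 0], [22, [-0.108, 0.067, 0], 0], [22, [-0.113, 0.058, 0], 0], [22, [-0.117, 0.049, 0], 0]]
```

servo_tool --targets '[[22,[-0.056,0.114,0],0],[22,[-0.065,0.11,0],0],[22,[-0.073,0.104,0],0],[22,[-0.082,0.098,0],0],[22,[-0.089,0.091,0],0]]'

```text
t: 14.42
position: [623.0, 22.7, 222.8]
eef_rot: [-2.22, -2.219, 0.007]
ft_force: [-9.2, -2.8, 10.4]
grip_width: 27.6
```

servo_tool --targets '[[22,[-0.096,0.084,0],0],[22,[-0.102,0.076,0],0],[22,[-0.108,0.067,0],0],[22,[0,0,0],0],[22,[0,0,0],0]]'

```text
t: 15.05
position: [636.7, 3.8, 222.8]
eef_rot: [-2.221, -2.219, 0.008]
ft_force: [-7.4, -4.4, 7.5]
grip_width: 27.7
```

servo_tool --targets '[[55,[0,0,0],0],[55,[0,0,0],0],[55,[0,0,0],0]]'

```text
t: 15.42
position: [638.5, 5.5, 221.3]
eef_rot: [-2.221, -2.221, 0.0]
ft_force: [0.1, 0.3, -0.1]
grip_width: 53.2
```

servo_tool --targets '[[55,[0,0,-0.5],0],[55,[0,0,-0.8],0],[55,[0,0,0],0]]'

```text
t: 15.8
position: [641.3, 5.1, 305.5]
eef_rot: [2.216, 2.216, 0.01]
ft_force: [0.7, 0.5, -0.0]
grip_width: 55.5
```

servo_tool --targets '[[55,[0.6,-0.8,0],0],[55,[0.6,-0.8,0],0],[55,[0.5,-0.6,0],0],[55,[0,0,0],0]]'

```text
t: 16.3
position: [504.1, 109.1, 298.9]
eef_rot: [-2.217, -2.224, 0.002]
ft_force: [-0.2, -1.4, 0.8]
grip_width: 54.9
```

```bash
python3 - <<'E'
from h import *
o=[]
for c in ['top','scene']:
    f=grab_frame(c); save(f,c+'3.png')
    a=f['pixels'][100:300,200:400] if c=='top' else f['pixels'][80:280,250:450]
    a=a[:,:,::-1]; a=cv2.resize(a,(400,400),interpolation=2); o.append(a)
cv2.imwrite('pics/l3.png',np.hstack(o)); print(arm.get_state()['position'])
E
```

```text
[506.54611674 107.31093088 299.34975448]
```

View pics/l3.png

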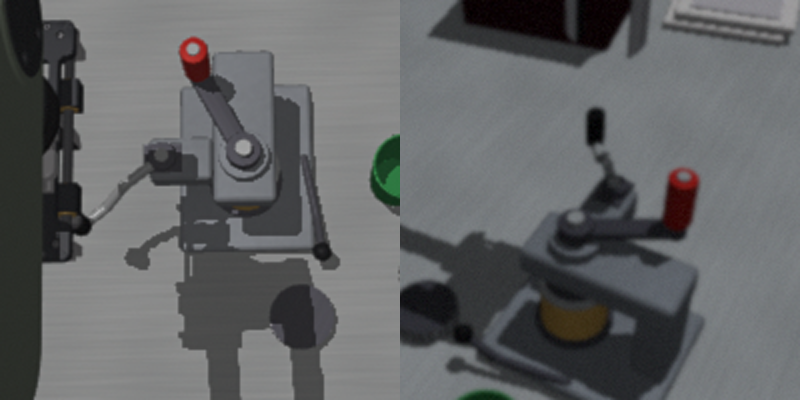

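servo_tool --targets '[[50,[0.375,-0.31,0],0],[50,[0,0,0.8],0],[50,[0,0,0.8],0],[50,[0,0,0.4],0],[50,[0,0,0.27],0]]'

```text
t: 17.02
position: [488.3, 128.8, 161.7]
eef_rot: [-2.223, -2.218, 0.003]
ft_force: [-0.1, 0.3, -0.1]
grip_width: 50.0
```

servo_tool --targets '[[50,[0,0,0],0],[15,[0,0,0],0],[15,[0,0,0],0],[15,[0,0,0],0],[15,[0,0,0],0]]'

```text
t: 17.65
position: [487.5, 129.9, 164.6]
eef_rot: [-2.221, -2.221, 0.001]
ft_force: [-4.4, -0.5, 5.9]
grip_width: 21.3
```

servo_tool --targets '[[15,[0.104,0.149,0],0],[15,[0.089,0.158,0],0],[15,[0.073,0.167,0],0],[15,[0.056,0.174,0],0],[15,[0.036,0.178,0],0]]'

```text
t: 18.27
position: [536.0, 155.2, 164.7]
eef_rot: [-2.217, -2.214, -0.005]
ft_force: [-5.8, 7.9, 5.0]
grip_width: 21.1
```

servo_tool --targets '[[15,[0.02,0.182,0],0],[15,[0.002,0.182,0],0],[15,[-0.016,0.18,0],0],[15,[-0.035,0.176,0],0],[15,[-0.051,0.173,0],0]]'

```text
t: 18.9
position: [588.8, 148.9, 164.1]
eef_rot: [-2.217, -2.216, 0.002]
ft_force: [-8.1, 6.0, 6.2]
grip_width: 21.5
```

servo_tool --targets '[[15,[-0.067,0.164,0],0],[15,[0,0,0],0]]'

```text
t: 19.15
position: [599.1, 144.7, 164.0]
eef_rot: [-2.217, -2.217, 0.001]
ft_force: [-6.8, 4.8, 4.3]
grip_width: 21.7
```

servo_tool --targets '[[15,[-0.06,0.13,0],0],[15,[0,0,0],0]]'

```text
t: 19.4
position: [599.5, 144.5, 163.6]
eef_rot: [-2.205, -2.207, 0.014]
ft_force: [-25.8, 12.5, 17.0]
grip_width: 21.9
```

servo_tool --targets '[[15,[-0.05,0.1,0],0],[15,[0,0,0],0]]'

```text
t: 19.65
position: [599.9, 144.4, 163.4]
eef_rot: [-2.195, -2.2, 0.024]
ft_force: [-37.0, 16.1, 24.3]
grip_width: 21.7
```

At the outer stop (37 N, no further motion). Back off the command, release, lift.

servo_tool --targets '[[15,[0.1,-0.2,0],0],[15,[0,0,0],0],[45,[0,0,0],0],[45,[0,0,0],0],[45,[0,0,0],0]]'

```text
t: 20.27
position: [603.7, 141.2, 164.0]
eef_rot: [2.222, 2.219, 0.001]
ft_force: [0.2, -0.2, -1.1]
grip_width: 44.3
```

servo_tool --targets '[[50,[0,0,-1],0],[50,[0,0,-1],0],[50,[1,0,0],0],[50,[1,0,0],0],[50,[0,0,0],0]]'

```text
t: 20.9
position: [602.7, 265.3, 283.8]
eef_rot: [-2.216, -2.226, -0.002]
ft_force: [0.1, -0.3, -0.7]
grip_width: 50.2
```

```bash
python3 - <<'E'
from h import *
o=[]
f0=cv2.imread('pics/top0.png')
for c in ['top','scene']:
    f=grab_frame(c); save(f,c+'4.png')
    a=f['pixels'][120:300,210:470] if c=='top' else f['pixels'][100:380,200:480]
    a=a[:,:,::-1]; a=cv2.resize(a,(400,400 if c!='top' else 277),interpolation=2)
    a=cv2.copyMakeBorder(a,0,400-a.shape[0],0,0,cv2.BORDER_CONSTANT); o.append(a)
    for l,z in [('can_a',29),('ends',12),('cup',42)]:
        for r in spot_in(c,l)[:2]: print(c,l,np.round(r['point']),round(r['conf'],2),np.round(atz(f,r['point'],z)))
cv2.imwrite('pics/l4.png',np.hstack(o)); s=arm.get_state(); print(s['t'],s['position'],s['ft_force'])
E
```

```text
top can_a [446. 186.] 0.81 [ 558. -335.   29.]
top can_a [419. 236.] 0.71 [ 441. -262.   29.]
top ends [348. 257.] 0.96 [398. -98.  12.]
top cup [402. 185.] 0.67 [ 561. -228.   42.]
scene can_a [261. 353.] 0.89 [ 552. -323.   29.]
scene can_a [233. 296.] 0.71 [ 438. -260.   29.]
scene ends [264. 234.] 0.73 [393. -98.  12.]
scene cup [293. 302.] 0.74 [ 554. -219.   42.]
21.3 [603.25494342 260.37402774 283.90269759] [-0.75506989  0.2736843  -0.24966749]
```

View pics/l4.png

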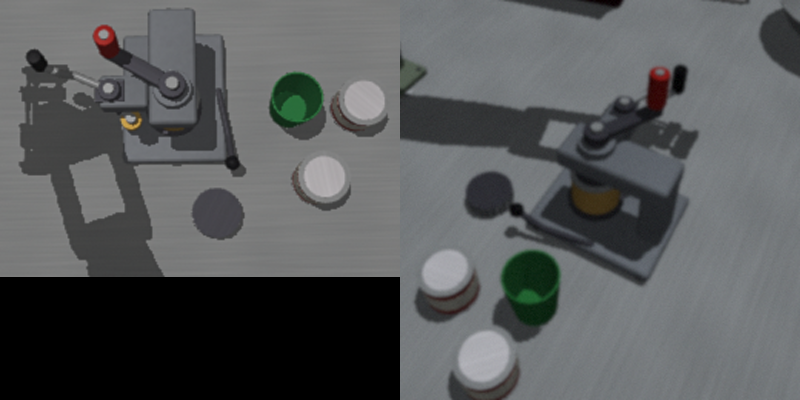

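```bash
python3 - <<'E'
from h import *
for n in '0234':
  img=cv2.imread(f'pics/top{n}.png'); 
  b,g,r=[img[:,:,i].astype(int) for i in range(3)]
  m=(r>80)&(r>2*g)&(r>2*b); m[:, :220]=0; m[:,380:]=0
  ys,xs=np.nonzero(m); print(n,len(xs),xs.mean(),ys.mean())
f=grab_frame('top'); g=grab_frame('scene')
t=lambda x,y:(x*.65+210,y*.65+120)
s=lambda x,y:((x-400)*.7+200,y*.7+100)
o1,d1=ray(f,t(105,34));o2,d2=ray(g,s(660,73))
A=np.stack([d1,-d2],1); q=np.linalg.lstsq(A,o2-o1,rcond=None)[0]; print(o1+q[0]*d1,o2+q[1]*d2)
k=o1+q[0]*d1; d=k-[554.5,-42,0]; print('crank',np.arctan2(d[0],d[1])-.025)
for c in('top','scene'):
    for r in spot_in(c,'knob')[:1]: print(c,r['point'],r['conf'],atz(f if c=='top' else g,r['point'],212))
E
```

```text
0 122 299.8524590163934 212.80327868852459
2 97 300.1855670103093 213.1237113402062
3 109 296.2844036697248 125.44036697247707
4 109 277.26605504587155 143.045871559633
[602.94642355  37.41778696 241.0923423 ] [603.56628849  37.86647855 241.36866329]
crank 0.5227544535197984
top [276.4, 143.7] 0.69 [610.03692011  44.75713511 212.        ]
scene [379.0, 164.6] 0.86 [602.98622962  32.31187768 212.        ]
```

servo_tool --targets '[[50,[0,0,-0.5],0],[50,[0,0,0],0],[50,[0,0,0],0],[50,[0,0,0],0],[50,[0,0,0],0]]'

```text
t: 22.12
position: [602.5, 261.6, 312.6]
eef_rot: [-2.221, -2.22, 0.003]
ft_force: [1.0, 0.7, 0.7]
grip_width: 50.6
```

```bash
python3 - <<'E'
from h import *
f=grab_frame('top'); save(f,'top5.png'); img=f['pixels'].astype(int)
r,g,b=[img[:,:,i] for i in range(3)]
m=(r>80)&(r>2*g)&(r>2*b); m[:, :220]=0; m[:,380:]=0
ys,xs=np.nonzero(m); print(len(xs),xs.mean(),ys.mean(), arm.get_state()['t'])
E
```

```text
108 277.25 142.99074074074073 22.175
```

```bash
python3 - <<'E'
from h import *
f=grab_frame('top')
p=atz(f,(233.4,157.7),171); print(p, np.arctan2(p[0]-555.5,p[1]-43.6))
a=f['pixels'][130:200,215:345][:,:,::-1]; cv2.imwrite('pics/z.png',cv2.resize(a,None,fx=6,fy=6,interpolation=2))
E
```

```text
[596.51346944 138.78860894 171.        ] 0.40682810944732134
```

View pics/z.png

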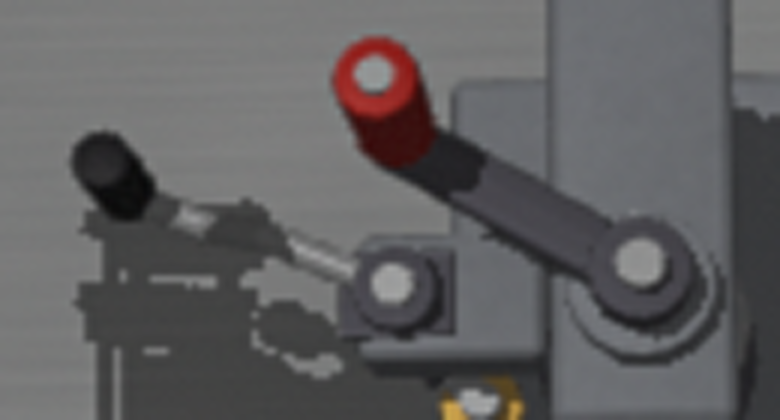

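```bash
python3 -c "
from station import arm
print(arm.job_done())"
```

```text
the job is handed in; nothing more can be done
None
```

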